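# Pack the chopping boards in the sliding rack

### The job

Put the two chopping boards from the drainer away in the board rack with the large one that is already there: slide the rack's end stop back as far as you need for room, stand them upright in order of height (large against the wall, then medium, then small next to the stop), and push the stop up until the three are snug, with no gaps. Push gently, do not squeeze the boards hard; let go of everything and leave the salt jar and the mug that stand nearby where they are.

Things in the scene. Friction and masses are not known exactly. Their poses are not given: they have to be found in the camera images.
- rack: white steel board rack, fixed to the worktop, yaw varies. Origin: on the worktop under it. Floor 180 mm deep (x) and from y -142 to +122 mm, its top 12 mm above the worktop; lips along the front and back edges (x = +-86 mm, 8 mm thick, rising 15 mm above the floor). The fixed end wall is at the +y end: inner face at y = +110 mm, 12 mm thick, 150 mm wide in x, rising 80 mm above the floor. The boards stand across the rack, their x along the rack's x, packed along y.
- stop (a joint): sliding end stop of the rack, in m: 0 = fully open, grows as the stop slides towards the wall (rack +y), 0.165 at most. The stop's inner face is at rack y = -60 mm + value, so the space between wall and stop is 170 mm - value. The face plate is 150 mm wide and rises 80 mm above the floor. It slides stiffly (about 4 N) and stays where it is left. It starts nearly closed, at 0.085 to 0.12. With the three 18 mm boards snug it reads about 0.116.
- stop_fin (a point): top centre of the stop's upright steel handle fin, 12 mm thick (rack y), 50 mm wide (rack x), 100 mm tall: its top is 112 mm above the worktop, clear to grip from above. The fin stands 55 mm behind the stop's inner face (away from the wall), linked to it by a low strut and foot.
- drainer: dish drainer, fixed to the worktop, yaw varies; blue tray 170 x 220 mm, 22 mm high, with two sloping grey slots across it, at y = -50 and +50 mm. Origin: on the worktop under its centre. A board in a slot has its bottom edge centre 30 mm above the worktop and leans 0.35 rad towards the drainer's +y on three bars 70 mm long; a 15 mm lip keeps the foot from sliding out on the -y side. Slots are 20 mm wide.
- board_large: bamboo chopping board, 140 mm wide (its x), 18 mm thick (its y), 150 mm tall (its z), about 0.26 kg (0.7 to 1.4 times that), 18 mm flat foot on which it can stand by itself. Origin: centre of its bottom edge face. Starts inside the rack, slumped against the wall: leaning about 0.21 rad with its top over the wall and its foot 17 to 35 mm from the wall; it rights itself when its foot is pushed to the wall.
- board_medium: bamboo chopping board, 130 mm wide (its x), 18 mm thick (its y), 135 mm tall (its z), about 0.22 kg (0.7 to 1.4 times that), 18 mm flat foot on which it can stand by itself. Origin: centre of its bottom edge face. Starts leaning in either slot of the drainer (which one varies), at 0.35 rad (20 degrees) from upright, its top leaning towards the drainer's +y. It can be gripped by its upper end from along its own slope.
- board_small: bamboo chopping board, 115 mm wide (its x), 18 mm thick (its y), 115 mm tall (its z), about 0.17 kg (0.7 to 1.4 times that), 18 mm flat foot on which it can stand by itself. Origin: centre of its bottom edge face. Starts leaning in either slot of the drainer (which one varies), at 0.35 rad (20 degrees) from upright, its top leaning towards the drainer's +y. It can be gripped by its upper end from along its own slope.
- salt_jar: glass jar, 48 mm across, 75 mm high, between the drainer and the rack. Bystander. Origin: centre of its underside.
- mug: white mug, 80 mm across, 90 mm high, behind the gap between drainer and rack. Bystander. Origin: centre of its underside.
Mind the look-alikes: they are no part of the job. What is shaped like the board_small but pink, purple or white is not meant.

How it is judged:
By the outcome, as a careful person would: the job done as asked, in the order asked, and still so for the second after the job is handed in, with the robot touching nothing.
It also fails if it takes over 72 s, if anything falls off the work surface, if the arm or the gripper's body presses on something with over 40 N, if the wrist force passes 120 N, or if a joint passes its speed limit or range.

### The arm

A 6-joint arm with a two-finger parallel gripper is mounted at the origin on the work surface. World frame = base frame: x ahead of the robot, y to its left, z up, the work surface at z = 0. Lengths are in m, angles in rad, forces in N, time in s.
With the tool pointing down it reaches from about 0.35 to 0.975 m from the base axis. Payload 4.9 kg.
Tool frame: the origin (TCP) lies at the very end of the fingers, on their centre line; the grasp point (between the pads) lies 19 mm behind it (pinch_z is the distance from the TCP to the grasp point, in m); z points along the fingers, y is the line along which they close (so a half turn about z gives the same grasp; the last joint's range is limited). The gripper opens to 85 mm and grips with 20 to 120 N. Pads are 22 mm wide; open, the fingers measure 114 mm over their backs; the gripper's body (76 mm by 85 mm) begins 54 mm behind the grasp point. The pads swing forward as they close: fully open they stand 13 mm farther back than shut.
Start: joints at [1.121, 0.053, 1.613, -0, 1.476, -0.119], TCP at [0.203, 0.591, 0.231] pointing down, gripper open.
Joint ranges: [-3.01, 3.01], [-1.01, 2.22], [0.06, 2.58], [-1.02, 4.17], [0.09, 2.62], [-3.14, 3.14]. Speed limits (rad/s): [2.57, 2.57, 3.14, 3.14, 3.14, 3.14].

### API

Orientations are given as a unit quaternion [w, x, y, z].
In Python, from plant import * gives the robot as it stands. The module is installed in compiled form; this text tells all that it offers.
- The arm moves only by the tool play_rows, never from a script. Its arguments are lists of equal length, an entry for each row: "linear": the shift along the world's x, y, z in m, a list of three; "turn": the turn about the world's z in degrees. A call has 1 to 8 rows; each row shifts and turns the commanded pose from where the row before left it; what a row does not reach is not made up. A row lasts 1/8 s, in which the tool goes at most 62.5 mm and 10.7 degrees, less where a joint would pass 70% of its speed; a pose out of reach is approached as far as the arm can. A call is refused whole if a number of a shift passes 0.0625 or a number of a turn 10.7, either way. A call with a gripper value outside its range is refused whole. "hand" is the finger opening in m, from 0 to 0.0854, set as the call begins (left out, the last holds). The fingers move at their own pace and stop on an object; the grip force is fixed at half the most. Time passes only in rows, so rows that do not move let the fingers close. It gives the time, the measured TCP pose, the force, the opening and the grip force at its end, in the units of the state.
- state(): the state, without advancing time (a new reading comes with each control period).
- grab_frame(name): name is "scene" or "top"; returns the picture (384x512x3 uint8, red, green, blue); there is no depth.
- camera_info(name): a dict with "camera_matrix" (3x3 intrinsics, pixels), "origin" and "attitude" of the camera in the world. Camera axes: x right, y down, z forward; pixel columns grow to the right and rows downward; lengths in m; the calibration is good to about 2 mm. A picture is of the moment at which its call begins. camera_info takes no time and is no camera call.
- job_done(): hands the job in; it is judged then, once.
Trained networks look in the newest picture that a camera, given by its name, has taken for a name from the list of things; names that differ only in an ending like _2 or _b are one class to them, and where a whole thing is asked for, a point or a joint stands for the part that bears it (a point fixed in the world has none). Each returns a list of dicts, best first, with "p" (0 to 1); they miss things now and then, are a little off and sometimes report something else, mostly with a low value. They report only what shows in the picture. A call takes as long as a camera call. They do not tell look-alikes from the thing itself.
- trace(camera, thing): "region" (384x512 bool, what is visible of it) and "location" ([column, row] in pixels, amid what is visible of it).
The state is a dict: "time": time; "joint_pos": joint angles; "joint_vel": joint speeds; "joint_efforts": joint torques, N m; "tool_pos": TCP position; "tool_rot": TCP orientation; "contact_force": force on the tool from outside, world axes, zero at the start; "ft_torque": the same for the moment, N m; "gripper_width": opening from 0.0 (shut) to 1.0 (fully open); "grasp_force": force on a finger pad.
Only numpy, scipy, OpenCV 4.12 (cv2) and the standard library are available. Lean on these libraries where they do the work, as an engineer would, in place of code of your own. Each camera call takes 0.05 s, during which the arm holds its last target. There are 200 camera calls.

## Working session

There is one attempt and no reset: what is moved stays moved. The work goes in short steps, Python scripts to look and compute and a tool call to move; the robot and the scene stay as the last step left them, time stands still between calls to the robot, and variables do not carry over. Pictures are saved under pics/ and viewed, at most 10 in all, crops included, and the job is handed in when it is done.

Besides the shell and the picture viewer there is one more tool, called after "Emit:" as name([rows], argument=value, ...), one row to a line, values as JSON. play_rows: Moves the arm, as the interface text tells. Its arguments: {"type":"object","properties":{"linear":{"type":"array","items":{"type":"array","items":{"type":"number"}}},"turn":{"type":"array","items":{"type":"number"}},"hand":{"type":"number"}},"required":["linear","turn"]}

```bash
mkdir -p pics; cat > h.py <<'E'
from plant import *
import numpy as np, cv2
from scipy.spatial.transform import Rotation as R
def cam(n):
    c=camera_info(n); K=np.array(c["camera_matrix"]); a=np.array(c["attitude"],float)
    M=a if a.shape==(3,3) else R.from_quat(np.r_[a[1:],a[0]]).as_matrix()
    return K,np.array(c["origin"]),M
def ray(n,px,z):
    K,o,M=cam(n); d=M@np.linalg.inv(K)@np.r_[px,1.]; return o+d*(z-o[2])/d[2]
def proj(n,p):
    K,o,M=cam(n); q=K@(M.T@(np.array(p)-o)); return q[:2]/q[2]
def save(n,f,box=None,s=1):
    im=np.array(grab_frame(n)); 
    if box: im=im[box[1]:box[3],box[0]:box[2]]
    im=cv2.resize(im,None,fx=s,fy=s,interpolation=cv2.INTER_CUBIC)
    cv2.imwrite("pics/"+f,im[:,:,::-1])
E
python3 - <<'E'
from h import *
for n in("scene","top"):
    print(n,camera_info(n))
a=np.array(grab_frame("scene"));b=np.array(grab_frame("top"))
cv2.imwrite("pics/s0.png",cv2.resize(a,(800,600))[:,:,::-1]);cv2.imwrite("pics/t0.png",cv2.resize(b,(800,600))[:,:,::-1])
for n in("scene","top"):
  for t in "rack stop stop_fin drainer board_large board_medium board_small salt_jar mug".split():
    for r in trace(n,t)[:3]:
      q=np.argwhere(r["region"]); print(n,t,round(r["p"],2),np.round(r["location"]),q.min(0)[::-1],q.max(0)[::-1],len(q))
print(state())
E
```

```text
scene {'camera_matrix': array([[373.40968429,   0.        , 263.49632579],
       [  0.        , 373.40968429, 186.87898604],
       [  0.        ,   0.        ,   1.        ]]), 'origin': array([0.81976015, 0.63915512, 0.57525498]), 'attitude': array([-0.11950784,  0.19960811,  0.85895792, -0.45614226])}
top {'camera_matrix': array([[442.70214455,   0.        , 256.72226749],
       [  0.        , 442.70214455, 193.54499739],
       [  0.        ,   0.        ,   1.        ]]), 'origin': array([ 0.41147713, -0.01389   ,  1.27763115]), 'attitude': array([-0.01833677,  0.71557417, -0.69812704,  0.0153627 ])}
scene rack 0.68 [280. 298.] [221 228] [364 361] 9286
scene stop 0.8 [281. 272.] [259 238] [335 311] 2105
scene stop_fin 0.87 [281. 269.] [257 237] [335 312] 2274
scene stop_fin 0.71 [240. 194.] [230 179] [249 214] 620
scene drainer 0.6 [223. 167.] [183 133] [269 191] 1883
scene board_large 0.75 [318. 288.] [273 259] [368 334] 2650
scene board_medium 0.64 [217. 128.] [197 111] [243 157] 1225
scene board_small 0.98 [150. 178.] [122 163] [180 190] 1050
scene board_small 0.87 [235. 14
[... 867 characters left out ...]
0, 'joint_pos': array([ 1.12096604e+00,  5.26872042e-02,  1.61288573e+00, -2.52662059e-05,
        1.47600998e+00, -1.19018308e-01]), 'joint_vel': array([-0.00067007,  0.00020041,  0.00046495,  0.00034396, -0.00126717,
       -0.00105292]), 'joint_efforts': array([ 7.17145813e-04, -3.93680584e+01, -3.70482802e+01, -1.29177597e-04,
        5.71673572e-04, -1.19909262e-05]), 'tool_pos': array([0.20301697, 0.59109127, 0.23132005]), 'tool_rot': array([1.34379455e-05, 1.64651612e-01, 9.86351786e-01, 1.14628607e-06]), 'contact_force': array([-0.24896324,  0.59334365, -0.15382677]), 'ft_torque': array([ 0.01987087, -0.07779646, -0.01489302]), 'grasp_force': 0.0, 'gripper_width': 0.9967033614754893}
```

View pics/s0.png

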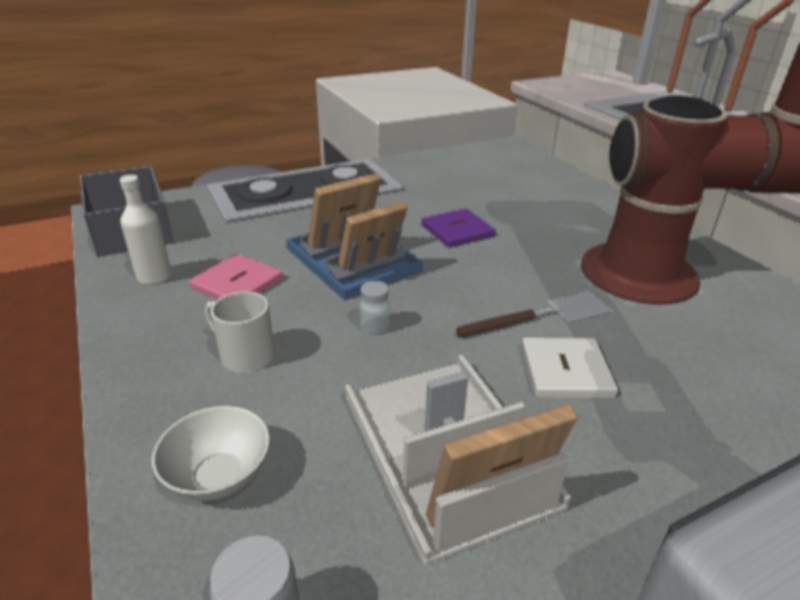

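View pics/t0.png

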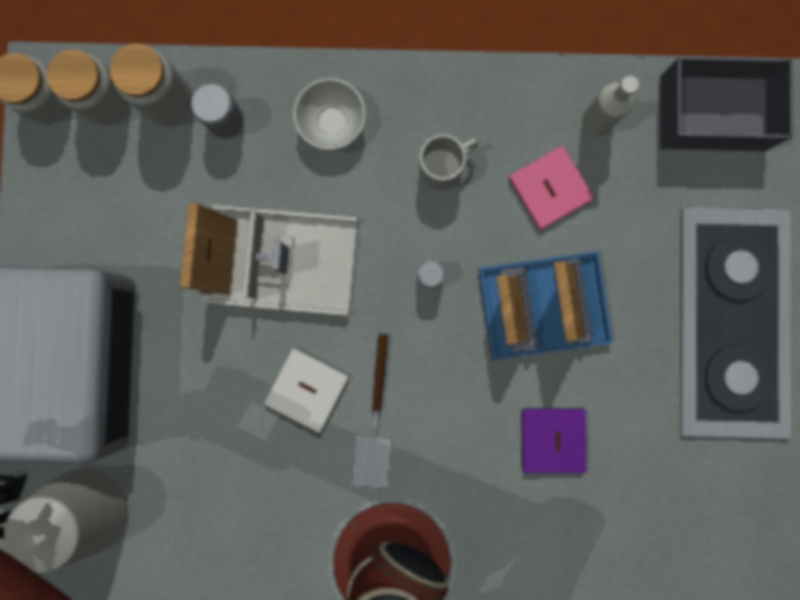

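The scene view shows the rack at (460,450), with the large board slumped over its wall. The drainer is at (355,245), with the small board nearer the rack and the medium one behind it. In the top view the tray corners are near (481,268), (600,254), (611,345) and (490,357), and the rack spans (190-357, 205-315). I'll zoom in to find the lean direction.

```bash
python3 - <<'E'
from h import *
a=np.array(grab_frame("scene"))[105:195,175:275];b=np.array(grab_frame("top"))
t1=b[155:235,300:400];t2=b[125:207,112:234]
f=lambda i,w,h:cv2.resize(i,(w,h),interpolation=cv2.INTER_CUBIC)
o=np.zeros((600,800,3),np.uint8);o[:300,:375]=f(t1,375,300);o[:300,380:380+333]=f(a,333,300);o[300:,:]=0
o[302:302+298,:443]=f(t2,443,298)
cv2.imwrite("pics/z.png",o[:,:,::-1])
for z,ps in((.022,[(481,268),(600,254),(611,345),(490,357)]),(.027,[(357,216),(348,315),(213,205),(211,303)]),(.112,[(276,240),(276,272)])):
  for p in ps: print(z,p,ray("top",np.array(p)*.64-.2,z).round(4))
E
```

```text
0.022 (481, 268) [ 0.5381 -0.1511  0.022 ]
0.022 (600, 254) [ 0.569  -0.3672  0.022 ]
0.022 (611, 345) [ 0.404 -0.389  0.022]
0.022 (490, 357) [ 0.3769 -0.1705  0.022 ]
0.027 (357, 216) [0.6272 0.0769 0.027 ]
0.027 (348, 315) [0.4465 0.0882 0.027 ]
0.027 (213, 205) [0.641  0.3402 0.027 ]
0.027 (211, 303) [0.4621 0.337  0.027 ]
0.112 (276, 240) [0.5682 0.207  0.112 ]
0.112 (276, 272) [0.5138 0.2051 0.112 ]
```

View pics/z.png

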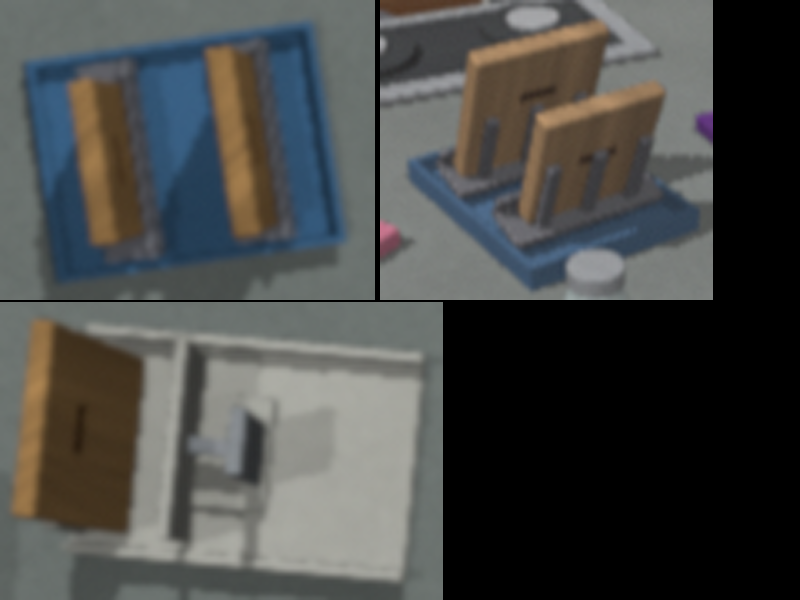

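The crop shows both boards leaning towards world +y, with their bars on that side. The stop fin is at about (237,445) in the crop and the small board's top edge at about (95,163). I make the drainer yaw about +7.6° and the rack yaw about −3.4°. First I'll go above the fin.

Emit:
play_rows([
  [0.035,-0.04,0],
  [0.035,-0.04,0],
  [0.035,-0.04,0],
  [0.035,-0.04,0],
  [0.035,-0.04,0],
  [0.035,-0.04,0],
  [0.035,-0.04,0],
  [0.035,-0.04,0],
], turn=[2,2,2,2,2,2,2,2], hand=0.045)

```text
time: 2.1
tool_pos: [0.484, 0.2697, 0.2316]
tool_rot: [0.0, 0.025, 1.0, 0.0]
contact_force: [0.0, 0.9, 0.5]
gripper_width: 0.528
grasp_force: 0.0
```

```bash
python3 - <<'E'
from h import *
P=lambda c,psi,v:np.array(c)+R.from_euler('z',psi,True).as_matrix()@np.array(v)
D=(.472,-.2695,0);K=(.545,.224,0)
for nm,v in(("small",[0,.0894,.138]),("med",[0,-.0037,.157])):
    p=P(D,7.6,v);print(nm,p.round(4),proj("top",p).round(1),proj("scene",p).round(1))
    s=trace("scene","board_"+nm.replace("med","medium")) if 0 else 0
for nm,v in(("fin",[0,-.019,.112]),("wallL",[-.075,.116,.092]),("wallR",[.075,.116,.092]),("c1",[.09,-.142,.012])): 
    p=P(K,-3.4,v);print(nm,p.round(4),proj("top",p).round(1),proj("scene",p).round(1))
print(state()["tool_pos"])
save("scene","s1.png",(110,90,410,370),2.1)
E
```

```text
small [ 0.4602 -0.1809  0.138 ] [323.6 197.4] [240.7 136.1]
med [ 0.4725 -0.2732  0.157 ] [361.3 193.1] [223.1 117.3]
fin [0.5439 0.205  0.112 ] [176.9 162.6] [284.8 242.4]
wallL [0.477  0.3442 0.092 ] [125.6 187. ] [360.8 291.3]
wallR [0.6267 0.3353 0.092 ] [131.1 131.7] [279.  320.9]
c1 [0.6264 0.0769 0.012 ] [228.6 139.2] [219.3 251.9]
[0.48399956 0.26968222 0.23157306]
```

View pics/s1.png

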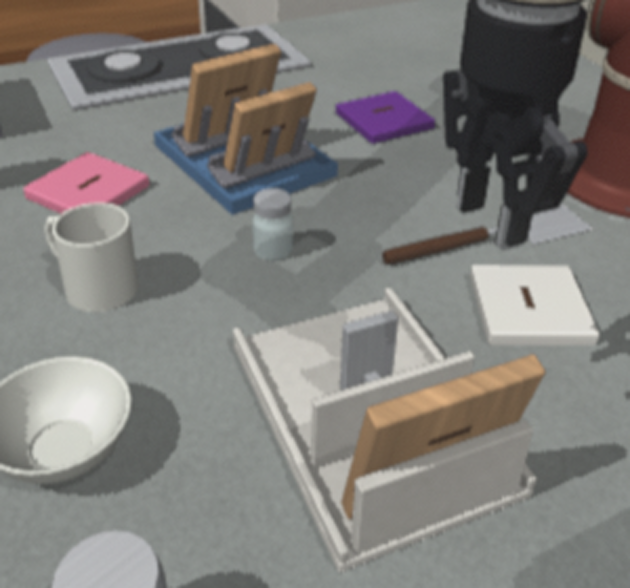

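Emit:
play_rows([
  [0.03,-0.0325,0],
  [0.029,-0.0325,-0.01],
  [0,0,-0.048],
  [0,0,-0.048],
  [0,0,-0.046],
  [0,0,0],
], turn=[-0.5,0,0,0,0,0])

```text
time: 2.9
tool_pos: [0.5383, 0.2053, 0.0747]
tool_rot: [-0.005, 0.03, 1.0, -0.001]
contact_force: [-0.8, -0.1, 0.3]
gripper_width: 0.526
grasp_force: 0.0
```

Emit:
play_rows([
  [0,0,0],
  [0,0,0],
  [0,0,0],
], turn=[0,0,0], hand=0.0)

```text
time: 3.28
tool_pos: [0.5441, 0.2068, 0.0827]
tool_rot: [0.003, 0.03, 1.0, 0.001]
contact_force: [-0.6, 0.7, 6.7]
gripper_width: 0.127
grasp_force: 60.1
```

Emit:
play_rows([
  [0.001,0.01,0],
  [0.001,0.013,0],
  [0.001,0.013,0],
  [0.0005,0.01,0],
  [0,0,0],
], turn=[0,0,0,0,0])

```text
time: 3.9
tool_pos: [0.5471, 0.2528, 0.0827]
tool_rot: [0.002, 0.03, 1.0, 0.0]
contact_force: [-1.8, -1.0, 7.2]
gripper_width: 0.131
grasp_force: 60.5
```

Emit:
play_rows([
  [0,0.003,0],
  [0,0.003,0],
  [0,0,0],
], turn=[0,0,0])

```text
time: 4.28
tool_pos: [0.5474, 0.2578, 0.0827]
tool_rot: [0.002, 0.03, 1.0, -0.0]
contact_force: [-1.9, -4.2, 8.1]
gripper_width: 0.13
grasp_force: 60.5
```

```bash
python3 - <<'E'
from h import *
print(state()["contact_force"])
save("scene","s2.png",(200,180,420,380),2.7)
E
```

```text
[-1.8578006  -4.20597988  8.09534804]
```

View pics/s2.png

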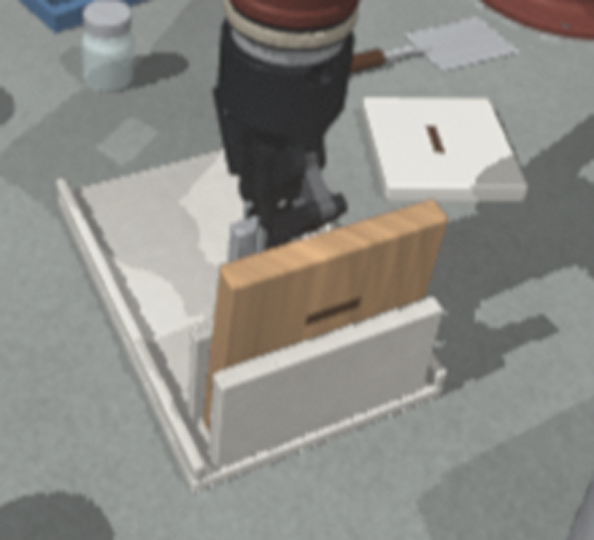

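The picture shows the large board nearly upright, with its foot about at the wall (205,420). I'll push a little more until the force rises.

Emit:
play_rows([
  [0,0.0015,0],
  [0,0.0015,0],
  [0,0,0],
], turn=[0,0,0])

```text
time: 4.7
tool_pos: [0.5476, 0.2604, 0.0827]
tool_rot: [0.002, 0.03, 1.0, -0.001]
contact_force: [-0.6, -5.0, 7.7]
gripper_width: 0.129
grasp_force: 60.5
```

Emit:
play_rows([
  [0,0.0015,0],
  [0,0.0015,0],
  [0,0,0],
], turn=[0,0,0])

```text
time: 5.08
tool_pos: [0.5476, 0.2616, 0.0827]
tool_rot: [0.002, 0.031, 1.0, -0.002]
contact_force: [-2.5, -12.3, 9.4]
gripper_width: 0.127
grasp_force: 60.3
```

Emit:
play_rows([
  [-0.0005,-0.008,0],
  [-0.0015,-0.022,0],
  [-0.0015,-0.025,0],
  [-0.0015,-0.025,0],
  [-0.0015,-0.025,0],
  [-0.001,-0.02,0],
  [-0.0005,-0.008,0],
  [0,0,0],
], turn=[0,0,0,0,0,0,0,0])

```text
time: 6.08
tool_pos: [0.5391, 0.1308, 0.0827]
tool_rot: [0.002, 0.031, 1.0, 0.0]
contact_force: [-3.4, -0.0, 9.6]
gripper_width: 0.129
grasp_force: 61.3
```

Emit:
play_rows([
  [0,0,0],
  [0,0,0],
  [0,0,0.04],
  [0,0,0.05],
  [0,-0.04,0.045],
  [-0.01,-0.055,0.01],
  [-0.01,-0.055,0],
  [-0.01,-0.055,0],
], turn=[0,0,0,0,2,3,3,3], hand=0.055)

```text
time: 7.08
tool_pos: [0.5069, -0.0754, 0.2243]
tool_rot: [0.0, -0.067, 0.998, -0.0]
contact_force: [0.7, 0.1, 0.3]
gripper_width: 0.643
grasp_force: 0.0
```

Emit:
play_rows([
  [-0.008,-0.05,0],
  [-0.008,-0.05,0],
  [-0.008,-0.05,0],
  [-0.008,-0.05,0],
  [0,0,0],
  [0,0,0],
], turn=[0,0,0,0,0,0])

```text
time: 7.82
tool_pos: [0.4753, -0.2734, 0.2237]
tool_rot: [-0.0, -0.066, 0.998, 0.001]
contact_force: [-0.3, 0.9, 0.5]
gripper_width: 0.646
grasp_force: 0.0
```

```bash
python3 - <<'E'
from h import *
print(state()["tool_pos"])
save("scene","s3.png",(175,60,275,190),4.5)
E
```

```text
[ 0.47531486 -0.27341509  0.22374648]
```

View pics/s3.png

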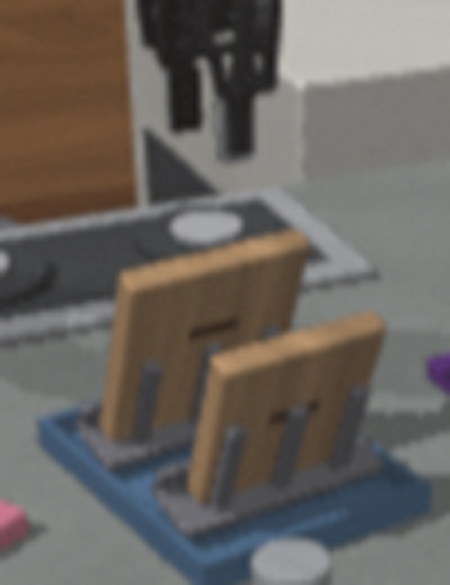

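The fingers, at (185-235,130), sit centred above the medium board, whose top edge centre is at (212,260). Descending.

Emit:
play_rows([
  [-0.001,-0.008,-0.03],
  [0,0,-0.04],
  [0,0,-0.038],
  [0,0,0],
  [0,0,0],
], turn=[0,0,0,0,0])

```text
time: 8.5
tool_pos: [0.4755, -0.2817, 0.1179]
tool_rot: [0.001, -0.067, 0.998, -0.001]
contact_force: [0.1, 0.6, 0.2]
gripper_width: 0.646
grasp_force: 0.0
```

Emit:
play_rows([
  [0,0,0],
  [0,0,0],
  [0,0,0],
  [0,0,0],
], turn=[0,0,0,0], hand=0.0)

```text
time: 9.0
tool_pos: [0.4776, -0.2886, 0.1228]
tool_rot: [0.004, -0.066, 0.998, -0.009]
contact_force: [-0.8, -10.4, 8.1]
gripper_width: 0.292
grasp_force: 55.4
```

Emit:
play_rows([
  [0,0,0.01],
  [0,0,0.015],
  [0,0,0.02],
  [0,0,0.03],
  [0,0,0.03],
  [0,0,0.03],
  [0,0,0],
], turn=[0,0,0,0,0,0,0])

```text
time: 9.88
tool_pos: [0.4758, -0.283, 0.2552]
tool_rot: [0.003, -0.066, 0.998, -0.002]
contact_force: [0.6, 0.3, -2.2]
gripper_width: 0.202
grasp_force: 67.4
```

```bash
python3 - <<'E'
from h import *
print(state()["tool_pos"])
save("scene","s4.png",(150,20,300,190),3.5)
E
```

```text
[ 0.47582789 -0.28301824  0.25517073]
```

View pics/s4.png

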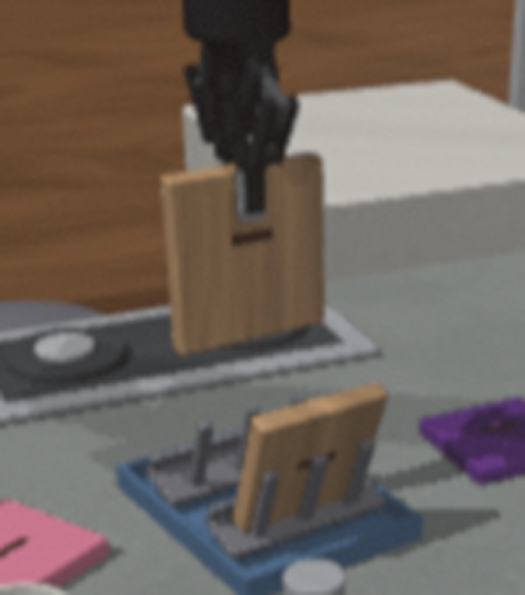

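The medium board hangs upright in the grip. Its bottom edge centre is at about (252,335) in the crop and the fingertip is at (252,215).

```bash
python3 - <<'E'
from h import *
for z in(.15,.155,.16,.165,.17,.255,.282,.29):print(z,proj("scene",(.475,-.274,z)).round(1),proj("scene",(.475,-.292,z)).round(1))
b=max(trace("scene","board_medium"),key=lambda r:r["p"]);q=np.argwhere(b["region"])
print(b["p"],b["location"],q.min(0)[::-1],q.max(0)[::-1])
c=int(b["location"][0])
for k in(-4,0,4):
  r=q[q[:,1]==c+k][:,0];print(c+k,r.min(),r.max())
E
```

```text
0.15 [222.2 119.7] [219.9 117.3]
0.155 [222.2 118. ] [219.8 115.6]
0.16 [222.1 116.3] [219.7 114. ]
0.165 [222.  114.6] [219.6 112.3]
0.17 [222.  112.9] [219.6 110.6]
0.255 [220.7  82.5] [218.2  80.5]
0.282 [220.3  72.3] [217.8  70.4]
0.29 [220.2  69.2] [217.6  67.3]
0.62 [219.6, 89.6] [197  63] [242 120]
215 67 117
219 83 116
223 83 115
```

Emit:
play_rows([
  [0.003,0.02,0.02],
  [0.007,0.05,0.01],
  [0.007,0.06,0],
  [0.007,0.06,0],
  [0.007,0.06,0],
  [0.007,0.06,0],
  [0.008,0.06,0],
  [0.008,0.06,0],
], turn=[0,-1,-2,-2,-2,-2,-2,0])

```text
time: 10.98
tool_pos: [0.5276, 0.151, 0.2812]
tool_rot: [-0.0, 0.03, 1.0, 0.0]
contact_force: [0.9, 0.2, -0.9]
gripper_width: 0.199
grasp_force: 67.3
```

Emit:
play_rows([
  [0.008,0.06,0],
  [0.006,0.04,0],
  [0.004,0.02,0],
  [0,0.01,0],
  [0,0,0],
  [0,0,0],
], turn=[0,0,0,0,0,0])

```text
time: 11.72
tool_pos: [0.5465, 0.277, 0.2814]
tool_rot: [0.0, 0.031, 1.0, -0.0]
contact_force: [0.0, -1.1, -1.3]
gripper_width: 0.205
grasp_force: 67.3
```

Emit:
play_rows([
  [0,0,-0.04],
  [0,0,-0.05],
  [0,0,-0.04],
  [0,0,-0.025],
  [0,0,-0.01],
  [0,0,0],
  [0,0,0],
], turn=[0,0,0,0,0,0,0])

```text
time: 12.6
tool_pos: [0.5477, 0.2783, 0.1183]
tool_rot: [0.001, 0.03, 1.0, 0.001]
contact_force: [-0.1, 0.1, -1.7]
gripper_width: 0.2
grasp_force: 67.3
```

Emit:
play_rows([
  [0,0,-0.003],
  [0,0,-0.003],
  [0,0,0],
], turn=[0,0,0])

```text
time: 12.98
tool_pos: [0.5491, 0.2794, 0.115]
tool_rot: [0.003, 0.03, 1.0, 0.002]
contact_force: [-1.2, -0.9, 6.4]
gripper_width: 0.202
grasp_force: 66.9
```

```bash
python3 - <<'E'
from h import *
a=np.array(grab_frame("scene"))[150:370,200:400];b=np.array(grab_frame("top"))[110:220,100:240]
o=np.zeros((480,800,3),np.uint8)
o[:440,:400]=cv2.resize(a,(400,440));o[:314,400:]=cv2.resize(b,(400,314))
cv2.imwrite("pics/s5.png",o[:,:,::-1])
E
```

```text
(no output)
```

View pics/s5.png

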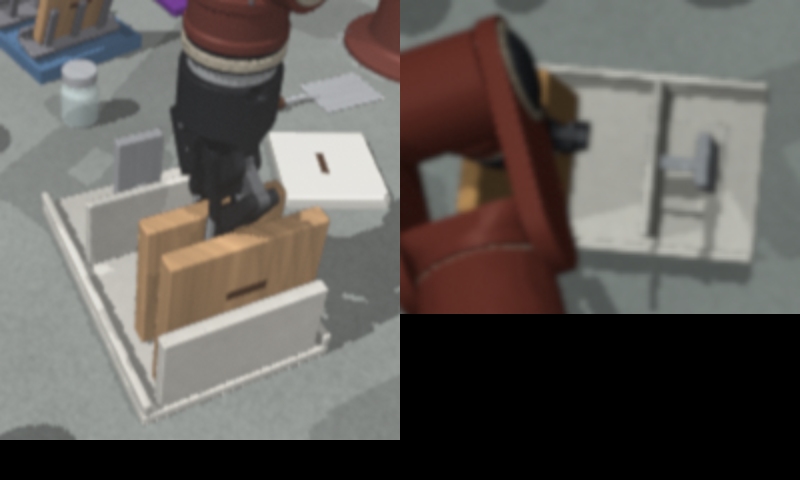

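The medium board stands in the rack just inside the large one, its near bottom corner at about (140,340), either on the floor or almost. I'll press down lightly.

Emit:
play_rows([
  [0,0,-0.002],
  [0,0,-0.002],
  [0,0,0],
], turn=[0,0,0])

```text
time: 13.45
tool_pos: [0.5477, 0.2783, 0.1106]
tool_rot: [0.001, 0.03, 1.0, -0.0]
contact_force: [-6.7, -3.3, 16.5]
gripper_width: 0.206
grasp_force: 70.2
```

Emit:
play_rows([
  [0,0,-0.002],
  [0,0,-0.001],
  [0,0,0],
], turn=[0,0,0])

```text
time: 13.82
tool_pos: [0.5479, 0.2785, 0.1106]
tool_rot: [0.001, 0.03, 1.0, -0.0]
contact_force: [-14.3, -5.3, 29.0]
gripper_width: 0.205
grasp_force: 71.7
```

Emit:
play_rows([
  [0,0,0.002],
  [0,0,0.001],
  [0,0,0],
  [0,0,0],
], turn=[0,0,0,0], hand=0.036)

```text
time: 14.32
tool_pos: [0.5461, 0.2779, 0.1055]
tool_rot: [-0.001, 0.03, 1.0, -0.0]
contact_force: [-0.2, -1.8, 0.6]
gripper_width: 0.421
grasp_force: 0.0
```

Emit:
play_rows([
  [0,0,0.03],
  [0,0,0.05],
  [0,-0.02,0.04],
  [-0.004,-0.06,0.01],
  [-0.008,-0.06,0],
  [-0.008,-0.06,0],
  [-0.008,-0.06,0],
  [-0.008,-0.06,0],
], turn=[0,0,0,0,2,3,3,3])

```text
time: 15.32
tool_pos: [0.5098, -0.0434, 0.2358]
tool_rot: [-0.0, -0.067, 0.998, 0.0]
contact_force: [0.4, -0.5, 0.5]
gripper_width: 0.421
grasp_force: 0.0
```

```bash
python3 - <<'E'
from h import *
a=np.array(grab_frame("scene"))[150:370,200:400];b=np.array(grab_frame("top"))[110:220,100:240]
o=np.zeros((480,800,3),np.uint8)
o[:440,:400]=cv2.resize(a,(400,440));o[:314,400:]=cv2.resize(b,(400,314))
cv2.imwrite("pics/s6.png",o[:,:,::-1])
E
```

```text
(no output)
```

View pics/s6.png

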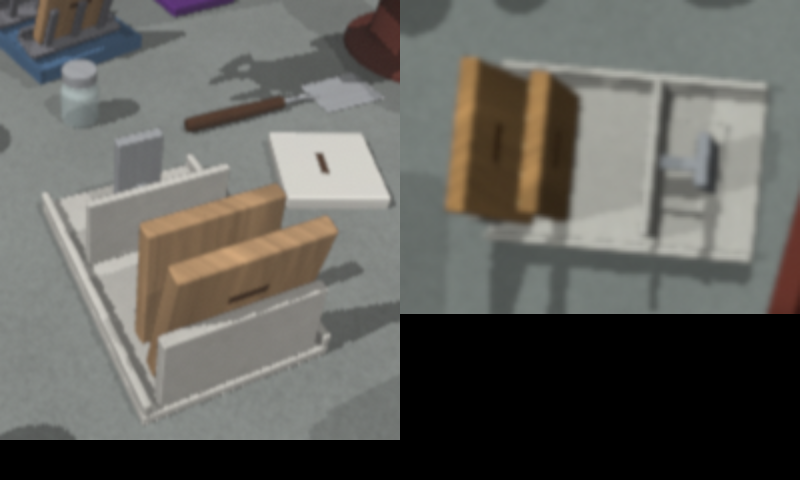

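The medium board stands upright at (180-280,250). The large one has slumped a little towards the wall again, and the final push will right it. Next is the small board.

Emit:
play_rows([
  [-0.016,-0.047,0],
  [-0.016,-0.048,0],
  [-0.016,-0.046,0],
  [0,0,-0.03],
  [0,0,0],
  [0,0,0],
], turn=[0,0,0,0,0,0], hand=0.055)

```text
time: 16.18
tool_pos: [0.463, -0.1822, 0.2067]
tool_rot: [0.0, -0.066, 0.998, 0.0]
contact_force: [0.7, -0.3, -0.6]
gripper_width: 0.646
grasp_force: 0.0
```

Emit:
play_rows([
  [-0.002,-0.004,-0.03],
  [0,0,-0.045],
  [0,0,-0.028],
  [0,0,0],
  [0,0,0],
], turn=[0,0,0,0,0])

```text
time: 16.8
tool_pos: [0.462, -0.1871, 0.1055]
tool_rot: [0.001, -0.066, 0.998, -0.001]
contact_force: [1.1, 0.5, 0.8]
gripper_width: 0.648
grasp_force: 0.0
```

Emit:
play_rows([
  [0,0,0],
  [0,0,0],
  [0,0,0],
  [0,0,0],
], turn=[0,0,0,0], hand=0.0)

```text
time: 17.3
tool_pos: [0.4635, -0.1924, 0.1091]
tool_rot: [0.003, -0.067, 0.998, -0.007]
contact_force: [-4.1, -8.7, 11.5]
gripper_width: 0.276
grasp_force: 55.9
```

Emit:
play_rows([
  [0,0,0.01],
  [0,0,0.015],
  [0,0,0.02],
  [0,0,0.03],
  [0,0,0.03],
  [0,0,0.03],
  [0,0,0],
], turn=[0,0,0,0,0,0,0])

```text
time: 18.18
tool_pos: [0.4619, -0.1877, 0.2416]
tool_rot: [0.003, -0.066, 0.998, -0.002]
contact_force: [0.1, 1.2, -1.5]
gripper_width: 0.202
grasp_force: 61.7
```

```bash
python3 - <<'E'
from h import *
p=state()["tool_pos"]
save("scene","s7.png",(150,20,300,190),3.5)
for b in trace("scene","board_small"):
  q=np.argwhere(b["region"]);c=int(b["location"][0])
  print(b["p"],b["location"],q.min(0)[::-1],q.max(0)[::-1],[(c+k,q[q[:,1]==c+k][:,0].min(),q[q[:,1]==c+k][:,0].max()) for k in(-12,-6,0,6,12)])
for x in(-.0575,0,.0575):
  for o in(.08,.085,.09,.095):print(x,o,proj("scene",p+R.from_euler('z',7.6,True).apply([x,.009,-o])).round(1))
E
```

```text
0.95 [290.0, 145.6] [270 134] [314 157] [(278, np.int64(138), np.int64(150)), (284, np.int64(137), np.int64(155)), (290, np.int64(136), np.int64(157)), (296, np.int64(134), np.int64(155)), (302, np.int64(137), np.int64(154))]
0.94 [238.9, 104.8] [218  81] [260 131] [(226, np.int64(87), np.int64(131)), (232, np.int64(86), np.int64(130)), (238, np.int64(99), np.int64(128)), (244, np.int64(99), np.int64(127)), (250, np.int64(83), np.int64(125))]
0.74 [150.9, 178.5] [122 162] [180 189] [(138, np.int64(169), np.int64(189)), (144, np.int64(166), np.int64(188)), (150, np.int64(163), np.int64(186)), (156, np.int64(164), np.int64(185)), (162, np.int64(166), np.int64(186))]
0.61 [361.9, 235.3] [335 216] [394 254] [(349, np.int64(216), np.int64(253)), (355, np.int64(217), np.int64(253)), (361, np.int64(216), np.int64(253)), (367, np.int64(216), np.int64(252)), (373, np.int64(216), np.int64(252))]
-0.0575 0.08 [259.1 123.4]
-0.0575 0.085 [259.1 125.2]
-0.0575 0.09 [259.1 126.9]
-0.0575 0.095 [259.  128.6]
0 0.08 [240.8 128.2]
0 0.085 [240.8 130. ]
0 0.09 [240.8 131.7]
0 0.095 [240.8 133.5]
0.0575 0.08 [221.4 133.3]
0.0575 0.085 [221.4 135.1]
0.0575 0.09 [221.5 136.9]
0.0575 0.095 [221.6 138.7]
```

Emit:
play_rows([
  [0.006,0.03,0.02],
  [0.011,0.055,0],
  [0.011,0.055,0],
  [0.011,0.055,0],
  [0.011,0.055,0],
  [0.011,0.055,0],
  [0.011,0.055,0],
  [0.008,0.036,0],
], turn=[0,-1,-2,-2,-2,-2,-2,0])

```text
time: 19.27
tool_pos: [0.5394, 0.2113, 0.2553]
tool_rot: [-0.002, 0.029, 1.0, -0.001]
contact_force: [-0.3, -1.2, -2.1]
gripper_width: 0.201
grasp_force: 61.6
```

Emit:
play_rows([
  [0.003,0.02,0],
  [0,0,-0.02],
  [0,0,-0.04],
  [0,0,-0.05],
  [0,0,-0.03],
  [0,0,-0.015],
  [0,0,0],
  [0,0,0],
], turn=[0,0,0,0,0,0,0,0])

```text
time: 20.27
tool_pos: [0.5446, 0.229, 0.105]
tool_rot: [0.001, 0.03, 1.0, 0.0]
contact_force: [0.7, 0.9, -2.3]
gripper_width: 0.2
grasp_force: 61.7
```

Emit:
play_rows([
  [0,0,-0.005],
  [0,0,-0.004],
  [0,0,0],
  [0,0,0],
], turn=[0,0,0,0])

```text
time: 20.78
tool_pos: [0.5445, 0.2295, 0.0975]
tool_rot: [0.001, 0.03, 1.0, 0.0]
contact_force: [-4.8, -1.5, 8.6]
gripper_width: 0.204
grasp_force: 63.3
```

Emit:
play_rows([
  [0,0,-0.002],
  [0,0,-0.002],
  [0,0,0],
], turn=[0,0,0])

```text
time: 21.15
tool_pos: [0.5448, 0.2297, 0.0975]
tool_rot: [0.001, 0.03, 1.0, 0.0]
contact_force: [-14.9, -4.0, 26.2]
gripper_width: 0.202
grasp_force: 65.9
```

Emit:
play_rows([
  [0,0,0.002],
  [0,0,0.002],
  [0,0,0],
  [0,0,0],
], turn=[0,0,0,0], hand=0.033)

```text
time: 21.65
tool_pos: [0.5432, 0.229, 0.0938]
tool_rot: [-0.0, 0.03, 1.0, -0.0]
contact_force: [0.1, -0.1, 0.6]
gripper_width: 0.389
grasp_force: 0.0
```

Emit:
play_rows([
  [0,0,0.03],
  [0,0,0.05],
  [0,-0.03,0.02],
  [-0.004,-0.04,0],
  [-0.003,-0.028,0],
  [0,0,0],
  [0,0,0],
], turn=[0,0,0,0,0,0,0])

```text
time: 22.52
tool_pos: [0.5364, 0.1315, 0.194]
tool_rot: [-0.0, 0.03, 1.0, 0.0]
contact_force: [-0.2, 0.6, 0.3]
gripper_width: 0.384
grasp_force: 0.0
```

```bash
python3 - <<'E'
from h import *
grab_frame("scene")
for nm,y,w,h in(("small",.005,.0575,.115),("medium",.054,.065,.135)):
  c=np.array([proj("scene",np.array([.545,.224,0])+R.from_euler('z',-3.4,True).apply([x,y+d,z])) for x in(-w,w) for d in(-.009,.009) for z in(.012,.012+h)])
  print(nm,"model",c.min(0).round(),c.max(0).round())
  for b in trace("scene","board_"+nm)[:5]:
    q=np.argwhere(b["region"]);print(round(b["p"],2),q.min(0)[::-1],q.max(0)[::-1])
E
```

```text
small model [258. 233.] [322. 302.]
0.83 [290 133] [315 153]
0.71 [122 162] [180 190]
0.64 [261 234] [323 298]
0.59 [334 216] [395 254]
medium model [265. 241.] [343. 324.]
0.66 [267 239] [340 319]
```

Emit:
play_rows([
  [0.003,0,-0.03],
  [0,0,-0.045],
  [0,0,-0.034],
  [0,0,0],
], turn=[0,0,0,0], hand=0.045)

```text
time: 23.18
tool_pos: [0.5367, 0.1315, 0.0818]
tool_rot: [-0.004, 0.03, 1.0, -0.0]
contact_force: [-1.2, -0.0, -0.3]
gripper_width: 0.525
grasp_force: 0.0
```

Emit:
play_rows([
  [0,0,0],
  [0,0,0],
  [0,0,0],
], turn=[0,0,0], hand=0.0)

```text
time: 23.55
tool_pos: [0.5412, 0.1314, 0.0879]
tool_rot: [0.002, 0.03, 1.0, 0.0]
contact_force: [-0.5, 0.2, 5.1]
gripper_width: 0.131
grasp_force: 60.2
```

Emit:
play_rows([
  [0.0005,0.008,0],
  [0.0005,0.01,0],
  [0.0005,0.007,0],
  [0.0005,0.005,0],
  [0,0.005,0],
  [0.0005,0.006,0],
  [0,0.006,0],
  [0.0005,0.006,0],
], turn=[0,0,0,0,0,0,0,0])

```text
time: 24.55
tool_pos: [0.5446, 0.183, 0.0879]
tool_rot: [0.002, 0.03, 1.0, -0.001]
contact_force: [-0.1, -5.4, 6.8]
gripper_width: 0.127
grasp_force: 60.2
```

Emit:
play_rows([
  [0.0005,0.006,0],
  [0,0.005,0],
  [0.0005,0.005,0],
  [0,0.005,0],
  [0.0005,0.005,0],
  [0,0.005,0],
  [0,0.003,0],
  [0,0,0],
], turn=[0,0,0,0,0,0,0,0])

```text
time: 25.55
tool_pos: [0.5468, 0.2168, 0.0879]
tool_rot: [0.003, 0.03, 1.0, -0.001]
contact_force: [3.9, -6.4, 4.8]
gripper_width: 0.129
grasp_force: 60.0
```

Emit:
play_rows([
  [0,0.003,0],
  [0,0.002,0],
  [0,0.0015,0],
  [0,0,0],
], turn=[0,0,0,0])

```text
time: 26.05
tool_pos: [0.5472, 0.2231, 0.0879]
tool_rot: [0.004, 0.03, 1.0, -0.001]
contact_force: [5.1, -7.5, 3.5]
gripper_width: 0.126
grasp_force: 59.9
```

Emit:
play_rows([
  [0,0.001,0],
  [0,0.001,0],
  [0,0,0],
], turn=[0,0,0])

```text
time: 26.42
tool_pos: [0.5473, 0.2249, 0.088]
tool_rot: [0.004, 0.031, 1.0, -0.001]
contact_force: [5.3, -5.7, 4.2]
gripper_width: 0.128
grasp_force: 59.9
```

Emit:
play_rows([
  [0,0.001,0],
  [0,0.001,0],
  [0,0,0],
], turn=[0,0,0])

```text
time: 26.8
tool_pos: [0.5474, 0.2269, 0.0879]
tool_rot: [0.004, 0.031, 1.0, -0.001]
contact_force: [6.6, -6.8, 3.1]
gripper_width: 0.128
grasp_force: 59.9
```

Emit:
play_rows([
  [0,0.001,0],
  [0,0.001,0],
  [0,0,0],
], turn=[0,0,0])

```text
time: 27.18
tool_pos: [0.5475, 0.227, 0.088]
tool_rot: [0.004, 0.031, 1.0, -0.003]
contact_force: [4.3, -14.0, 4.6]
gripper_width: 0.126
grasp_force: 60.2
```

Snug: the stop held at 0.227 while the force rose to 14 N. I'll ease off, release and look.

Emit:
play_rows([
  [0,-0.001,0],
  [0,0,0],
], turn=[0,0])

```text
time: 27.42
tool_pos: [0.5474, 0.227, 0.0879]
tool_rot: [0.004, 0.031, 1.0, -0.002]
contact_force: [5.6, -11.1, 4.0]
gripper_width: 0.13
grasp_force: 60.0
```

Emit:
play_rows([
  [0,0,0],
  [0,0,0],
  [0,0,0.03],
  [0,0,0.05],
  [0,0,0.05],
  [-0.02,-0.05,0.02],
  [-0.02,-0.05,0],
  [-0.02,-0.05,0],
], turn=[0,0,0,0,0,0,0,0], hand=0.035)

```text
time: 28.42
tool_pos: [0.4833, 0.0788, 0.2357]
tool_rot: [0.001, 0.029, 1.0, 0.0]
contact_force: [0.3, -0.6, -0.1]
gripper_width: 0.411
grasp_force: 0.0
```

Emit:
play_rows([
  [-0.02,-0.055,0],
  [-0.02,-0.055,0],
  [0,0,0],
  [0,0,0],
], turn=[0,0,0,0])

```text
time: 28.92
tool_pos: [0.444, -0.03, 0.2353]
tool_rot: [0.0, 0.03, 1.0, 0.0]
contact_force: [-0.3, 0.0, 0.4]
gripper_width: 0.411
grasp_force: 0.0
```

```bash
python3 - <<'E'
from h import *
a=np.array(grab_frame("scene"))[110:370,120:400];b=np.array(grab_frame("top"))[120:210,110:240]
o=np.zeros((600,800,3),np.uint8)
o[:418,:450]=cv2.resize(a,(450,418),interpolation=2);o[:242,450:]=cv2.resize(b,(350,242),interpolation=2)
o[0:0]=0
c=np.array(grab_frame("scene"))[225:345,230:390];o[244:244+262,450:]=cv2.resize(c,(350,262),interpolation=2)
cv2.imwrite("pics/s8.png",o[:,:,::-1])
E
```

```text
(no output)
```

View pics/s8.png

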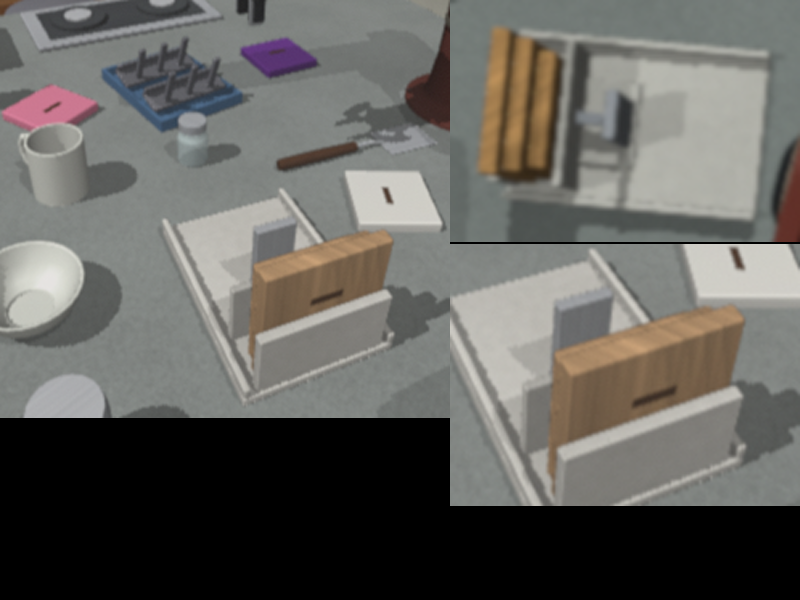

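The last picture shows the three boards upright and in order (tops at about 500, 522 and 545 in the top view). The stop is against the small board, and the jar and mug have not been touched. Handing in.

```bash
python3 -c "
from plant import *
print(job_done())"
```

```text
the job is handed in; nothing more can be done
None
```

I handed the job in at about 29 s: the large, medium and small boards stand in that order against the wall, with the stop pushed up snug (about 14 N at the fin) and released, and the jar and mug untouched; no verdict came back.

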